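# Take a coating reading on a sloping roof-sheet sample

### The arm

A 6-joint arm with a two-finger parallel gripper is mounted at the origin on the work surface. World frame = base frame: x ahead of the robot, y to its left, z up, the work surface at z = 0. Lengths are in mm, angles in degrees, forces in N, time in s.
With the tool pointing down it reaches from about 350 to 850 mm from the base axis. Payload 8.1 kg.
Tool frame: the origin (TCP) lies at the very end of the fingers, on their centre line; the grasp point (between the pads) lies 19 mm behind it; z points along the fingers, y is the line along which they close (so a half turn about z gives the same grasp; the last joint's range is limited). The gripper opens to 85 mm and grips with 20 to 120 N. Pads are 22 mm wide; open, the fingers measure 114 mm over their backs; the gripper's body (76 mm by 85 mm) begins 54 mm behind the grasp point. The pads swing forward as they close: fully open they stand 13 mm farther back than shut.
Start: joints at [69.305, 7.471, 85.268, -0, 87.261, -4.893], TCP at [163.368, 577.335, 231.292] pointing down, gripper open.
Joint ranges: [-169.43, 169.43], [-51.17, 129.36], [1.28, 143.12], [-76.62, 256.62], [0, 156.53], [-152.29, 152.29]. Speed limits (degrees/s): [136.94, 136.94, 159.86, 180, 180, 180].

### API

Orientations are given as [roll, pitch, yaw] about the fixed x, y, z axes, in that order (R = Rz(yaw) Ry(pitch) Rx(roll)).
In Python, from bench import r gives the robot as it stands.
- The arm moves only by the shell command python3 -m jog 'ROWS' [FORCE]. ROWS is JSON, a list of rows, each a list of 7 numbers: the turn, a rotation vector about the tool's x, y, z in degrees, then the shift along the tool's x, y, z in mm, then the closure, from -1 (fully open) to 1 (shut), so that 0 is half open. A call has 1 to 5 rows; each row shifts and turns the commanded pose from where the row before left it, along the tool's axes as they then stand; what a row does not reach is not made up. A row lasts 1/10 s, in which the tool goes at most 50 mm and 8.59 degrees, less where a joint would pass 70% of its speed; a pose out of reach is approached as far as the arm can. A call is refused whole if a number of a shift passes 50 or a number of a turn 8.59, either way. A call with a gripper value outside its range is refused whole. The fingers move at their own pace and stop on an object; FORCE is the grip in N (left out, the last holds). Time passes only in rows, so rows that do not move let the fingers close. It gives the time, the measured TCP pose, the force, the opening and the grip force at its end, in the units of the state.
- r.sense(): the state, without advancing time (a new reading comes with each control period).
- r.snapshot(name): name is "side" or "top" or "wrist"; returns a dict with "pixels" (400x640x3 uint8, red, green, blue), "fx", "fy", "cx", "cy" (pixels), "world_to_cam" (4x4, takes a point from world to camera coordinates); the wrist camera has in their place "hand_eye" (4x4, takes a point from camera to tool coordinates, whose origin is the TCP and whose axes are the flange's). Camera axes: x right, y up, looking along -z (the intrinsics and any distortion apply to the point x, -y, -z); pixel columns grow to the right and rows downward; lengths in mm; the calibration is good to about 2 mm. A picture is of the moment at which its call begins: read the wrist's pose just before it. There is no depth.
- r.hand_in(): hands the job in; it is judged then, once.
The state is a dict: "time": time; "joint_pos": joint angles; "qd": joint speeds; "joint_efforts": joint torques, N m; "tool_pos": TCP position; "tcp_rot": TCP orientation; "ft_force": force on the tool from outside, world axes, zero at the start; "wrist_torque": the same for the moment, N m; "finger_gap": finger opening in mm; "grip_force": force on a finger pad.
Only numpy, scipy, OpenCV 4.12 (cv2) and the standard library are available. Lean on these libraries where they do the work, as an engineer would, in place of code of your own. Each camera call takes 0.05 s, during which the arm holds its last target. There are 200 camera calls.

### The job

On the shop counter, draw the pen-shaped coating gauge up out of its holder and set its sprung tip on the sloping ribbed roof-sheet sample, inside the paper ring stuck between the two middle ribs. Hold the pen square to the sloping sheet (not plumb) and press lightly, so that the sprung tip is pushed in about half-way, never hard; leave the spray can, carton and wrench alone. Finish while still holding the pen there in the gripper, steady and lightly pressed.

Things in the scene. Friction and masses are not known exactly. Their poses are not given: they have to be found in the camera images.
- gauge_grip (a point): Pen gauge, loose, about 0.15 kg, hanging upright in the holder. Point: centre of its black round grip (diameter 24, 70 mm long); z along the pen, tip to top. Below this point: grip to 35 mm; collar (diameter 34) 35 to 41 mm; shank (diameter 18) 41 to 93 mm; steel sprung tip (diameter 8, round nose) 93 to 105 mm. Its yaw does not matter.
- gauge_tip (a point): Nose of the steel sprung tip of the pen, the point that touches the sheet. 105 mm below gauge_grip when the tip is out, and it moves towards the grip as the tip is pushed in; z runs along the pen, from tip to top.
- tip (a joint): How far the sprung tip is pushed into the pen, m: 0 fully out, 0.008 fully in, against a hard stop. The spring needs 2 N to start moving, about 5 N half-way (0.004) and about 8.5 N fully in.
- gauge: The whole pen gauge, tip included; origin on its axis at the underside of the collar, 41 mm below gauge_grip; z along the pen towards its top.
- holder: Fixed grey plastic block, 80 x 80 mm and 85 mm high, with an upright 22 mm round through-hole in its middle; the pen hangs in it, collar on the block's top (pen mass varies by -30 to +40 %). Origin: centre of its underside on the counter; z up. The pen must rise 64 mm before its tip leaves the hole.
- sample: Fixed dark roof-sheet sample on a low wooden stand: 280 mm wide, 240 mm up the slope, pitched 20 degrees, low edge towards the robot. Four ribs run up the slope, 16 mm high, 85 mm apart (middle valley 58 mm wide). Origin: on the counter under the sheet's middle; x level, towards the high edge; y across the ribs; z up. Valley surface 85 mm above the origin, 44 mm at the low edge, 126 at the high.
- spot (a point): Centre of the flat paper ring (24 mm inside, 36 mm outside diameter) stuck on the sheet, on the centre line of the middle valley, up to 60 mm up or down the slope from the middle. The point lies on the sheet's surface: z points out of the sheet, square to it; x up the slope; y across the ribs.
- spray_mid (a point): Bystander: spray can, 60 mm diameter, 150 mm high, standing; the point is on its axis 75 mm above the counter. It and the holder stand on either side of the sample, either way round.
- carton_mid (a point): Bystander: full cardboard carton, 80 x 70 x 50 mm, beside the sample on the left; point at its centre.
- wrench_grip (a point): Bystander: steel wrench lying flat beside the sample on the right; point on its handle.

How it is judged:
By the outcome, as a careful person would: the job done as asked, in the order asked, and still so for the second after the job is handed in, while the arm keeps its last pose, push and grip.
It also fails if it takes over 42 s, if anything falls off the work surface, if the arm or the gripper's body presses on something with over 40 N, if the wrist force passes 120 N, or if a joint passes its speed limit or range.

## Working session

There is one attempt and no reset: what is moved stays moved. The work goes in short steps, Python scripts to look and compute and a shell command to move; the robot and the scene stay as the last step left them, time stands still between calls to the robot, and variables do not carry over. Pictures are saved under pics/ and viewed, at most 10 in all, crops included, and the job is handed in when it is done.

```bash
mkdir -p pics; ls; python3 - <<'E'
from bench import r
import cv2,numpy as np
s=r.sense();print({k:np.round(v,2).tolist() for k,v in s.items()})
for n in("top","side"):
    p=r.snapshot(n);cv2.imwrite(f"pics/{n}0.png",p["pixels"][:,:,::-1])
    print(n,{k:np.round(v,3).tolist() for k,v in p.items() if k!="pixels"})
E
```

```text
pics
{'time': 0.0, 'joint_pos': [69.3, 7.52, 85.33, -0.0, 87.26, -4.89], 'qd': [-0.07, -0.01, 0.05, -0.07, -0.05, -0.05], 'joint_efforts': [0.0, -56.94, -50.05, -0.0, 0.02, -0.0], 'tool_pos': [163.19, 576.82, 230.24], 'tcp_rot': [-179.89, -0.01, 164.2], 'ft_force': [0.63, -0.09, -0.33], 'wrist_torque': [-0.0, 0.03, -0.01], 'grip_force': 0.0, 'finger_gap': 85.51}
top {'fx': 367.869, 'fy': 367.869, 'cx': 313.733, 'cy': 197.61, 'world_to_cam': [[-0.017, -1.0, 0.019, -11.994], [0.983, -0.013, 0.183, -560.152], [-0.182, 0.021, 0.983, -844.989], [0.0, 0.0, 0.0, 1.0]]}
side {'fx': 398.004, 'fy': 398.004, 'cx': 318.793, 'cy': 194.532, 'world_to_cam': [[0.961, -0.276, -0.007, -493.267], [0.186, 0.628, 0.756, -181.917], [-0.204, -0.728, 0.655, -1009.719], [0.0, 0.0, 0.0, 1.0]]}
```

View pics/top0.png

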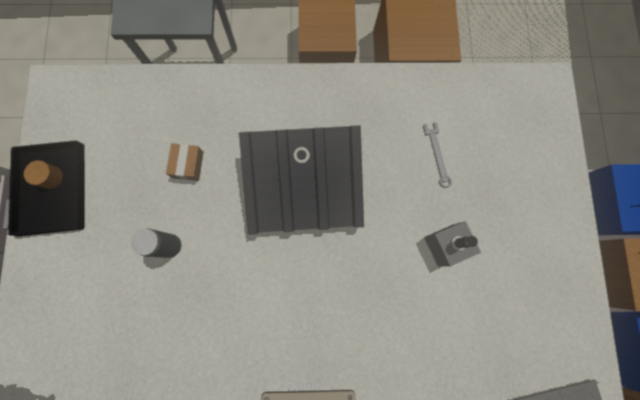

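View pics/side0.png

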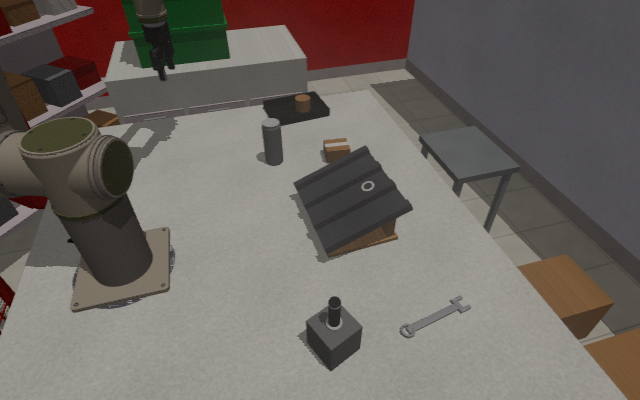

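Top view: the ring is at about (302,155), the pen's cap at (470,241) and the holder at (452,244). Side view: the ring is at (368,186), the pen top at (335,301) and the collar at (334,323).

```bash
cat > h.py <<'E'
import cv2,numpy as np
from scipy.spatial.transform import Rotation as Ro
def ray(p,uv,T=None):
    # T: cam->world
    if T is None: T=np.linalg.inv(p["world_to_cam"])
    d=np.array([(uv[0]-p["cx"])/p["fx"],-(uv[1]-p["cy"])/p["fy"],-1.])
    return T[:3,3],T[:3,:3]@d
def plane(o,d,z): return o+d*(z-o[2])/d[2]
def tri(rs):
    A=0;b=0
    for o,d in rs:
        d=d/np.linalg.norm(d);P=np.eye(3)-np.outer(d,d);A=A+P;b=b+P@o
    x=np.linalg.solve(A,b)
    return x,[np.linalg.norm(np.cross(x-o,d/np.linalg.norm(d))) for o,d in rs]
def T_tool(s):
    T=np.eye(4);T[:3,:3]=Ro.from_euler("xyz",s["tcp_rot"],degrees=True).as_matrix();T[:3,3]=s["tool_pos"];return T
def blobs(m,lo=15):
    n,l,st,c=cv2.connectedComponentsWithStats(m.astype(np.uint8));return [(st[i].tolist(),c[i].round(1).tolist()) for i in range(1,n) if st[i,4]>=lo]
E
python3 - <<'E'
from h import *
from bench import r
P={n:r.snapshot(n) for n in("top","side")}
def roi(n,x0,y0,x1,y1,f):
    i=P[n]["pixels"].astype(int)[y0:y1,x0:x1].mean(2)
    return [(s[4],s[:4],np.array(c)+[x0,y0]) for s,c in blobs(f(i),8)]
a=roi("top",285,140,320,170,lambda i:i>120);b=roi("side",350,172,386,200,lambda i:i>120)
print(a,b)
ra=ray(P["top"],max(a,key=lambda t:t[0])[2]);rb=ray(P["side"],max(b,key=lambda t:t[0])[2])
print("ring",tri([ra,rb]))
c=roi("top",440,225,490,255,lambda i:i<45);d=roi("side",320,290,350,330,lambda i:i<45)
print(c,d)
print("pentop",tri([ray(P["top"],(471,241)),ray(P["side"],(335,300))]))
print("collar",tri([ray(P["top"],(459,243)),ray(P["side"],(334,323))]))
# sheet edges in plane: corners
for uv,z in [((240,134),126),((360,127),126),((248,234),44),((363,226),44)]: print(uv,plane(*ray(P["top"],uv),z).round(1))
t=P["top"]["pixels"][205:280,410:500,::-1];s=P["side"]["pixels"][280:370,290:380,::-1]
cv2.imwrite("pics/c.png",np.hstack([cv2.resize(t,(400,400),interpolation=2),cv2.resize(s,(400,400),interpolation=2)]))
E
```

```text
[(113, [9, 7, 16, 16], array([301.1, 154.5]))] [(48, [12, 9, 12, 10], array([367.5, 185.8]))]
ring (array([653.70252005,   8.67419439, 104.05585279]), [np.float64(0.4120970468927058), np.float64(0.41209704689271265)])
[] [(22, [10, 11, 9, 7], array([333.3, 304.7])), (177, [8, 18, 12, 19], array([333.8, 316.9]))]
pentop (array([ 444.09163921, -348.23755139,  160.45824797]), [np.float64(1.7045712152431147), np.float64(1.704571215242974)])
collar (array([ 443.27619413, -352.0679186 ,   88.45587812]), [np.float64(0.7375105134903621), np.float64(0.7375105134903928)])
(240, 134) [697.  148.3 126. ]
(360, 127) [ 711.3 -128.8  126. ]
(248, 234) [474.4 139.2  44. ]
(363, 226) [ 489.6 -139.    44. ]
```

View pics/c.png

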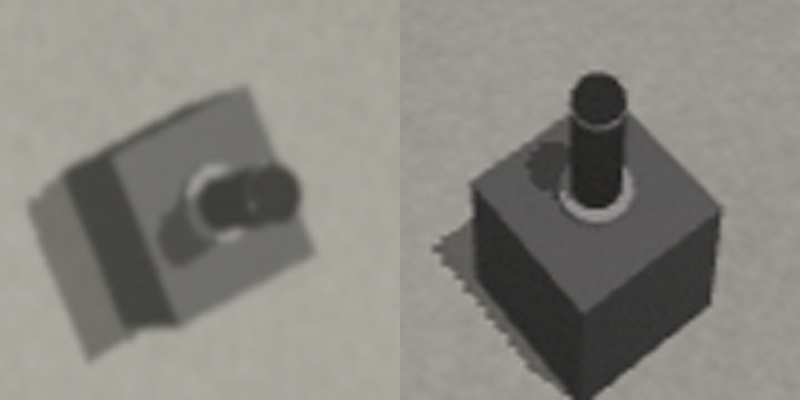

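The cropped view confirms the pen is upright in the holder on the right, with its axis near (444,-350). The ring is at about (654,9,104), and the sheet's yaw is about 2.8°. I'll go over the sheet for a close look at the ring on the way to the pen.

```bash
python3 -m jog '[[0,0,0,-38,-30.5,-5,-1],[0,0,0,-38,-30.5,-5,-1],[0,0,0,-38,-30.5,-5,-1],[0,0,0,-38,-30.5,-5,-1],[0,0,0,-38,-30.5,-5,-1]]' && python3 -m jog '[[0,0,0,-38,-30.5,-5,-1],[0,0,0,-38,-30.5,-5,-1],[0,0,0,-38,-30.5,-5,-1],[0,0,0,-38,-30.5,-5,-1],[0,0,0,-38,-30.5,-5,-1]]' && python3 -m jog '[[0,0,0,-38,-30.5,-5,-1],[0,0,0,-38,-30.5,-5,-1],[0,0,0,-38,-30.5,-5,-1],[0,0,0,-38,-30.5,-5,-1],[0,0,0,0,0,0,-1]]' && python3 -m jog '[[0,0,0,0,0,0,-1],[0,0,0,0,0,0,-1]]'
python3 - <<'E'
from h import *
from bench import r
s=r.sense();p=r.snapshot("wrist");cv2.imwrite("pics/w1.png",p["pixels"][:,:,::-1])
print(s["time"],s["tool_pos"],s["tcp_rot"],s["joint_pos"]);print({k:np.round(v,3).tolist() for k,v in p.items() if k!="pixels"})
T=T_tool(s)@p["hand_eye"]
np.savez("w1.npz",T=T,px=p["pixels"],K=[p["fx"],p["fy"],p["cx"],p["cy"]])
for b in blobs(p["pixels"].astype(int).min(2)>130,60): print(b,plane(*ray(p,b[1],T),106).round(1))
E
```

```text
time: 0.7
tool_pos: [305.3, 377.2, 256.4]
tcp_rot: [180.0, 0.0, 164.2]
ft_force: [1.8, 0.5, 0.1]
finger_gap: 85.5
grip_force: 0.0
time: 1.2
tool_pos: [446.7, 178.5, 281.6]
tcp_rot: [180.0, 0.0, 164.2]
ft_force: [0.0, 0.7, 0.1]
finger_gap: 85.6
grip_force: 0.0
time: 1.7
tool_pos: [561.1, 16.5, 300.8]
tcp_rot: [-179.9, 0.0, 163.9]
ft_force: [-0.9, 1.0, 0.2]
finger_gap: 85.5
grip_force: 0.0
time: 1.9
tool_pos: [558.5, 22.2, 301.0]
tcp_rot: [180.0, -0.0, 164.2]
ft_force: [0.6, -0.0, -0.1]
finger_gap: 85.5
grip_force: 0.0
1.9 [558.52943374  22.23597269 300.97234099] [ 1.79988792e+02 -4.87691720e-02  1.64219677e+02] [-2.98987740e+00  7.62062751e-02  8.57776402e+01  2.17851361e-02
  9.41912309e+01 -7.72079656e+01]
{'fx': 296.047, 'fy': 296.047, 'cx': 322.972, 'cy': 205.316, 'hand_eye': [[-0.001, 0.949, 0.315, 80.555], [1.0, 0.001, -0.0, 0.37], [-0.001, 0.315, -0.949, -142.691], [0.0, 0.0, 0.0, 1.0]]}
([0, 0, 366, 400, 79111], [140.2, 148.2]) [ 467.3 -165.8  106. ]
([409, 0, 231, 328, 53240], [540.0, 168.0]) [613.7 267.6 106. ]
([0, 170, 15, 12, 65], [9.0, 176.9]) [ 455.7 -327.8  106. ]
([320, 238, 28, 29, 360], [333.5, 252.2]) [652.9  10.  106. ]
([222, 282, 203, 92, 9969], [331.6, 331.3]) [770.9 -24.8 106. ]
([140, 379, 36, 21, 534], [158.2, 391.0]) [ 806.1 -307.   106. ]
```

View pics/w1.png

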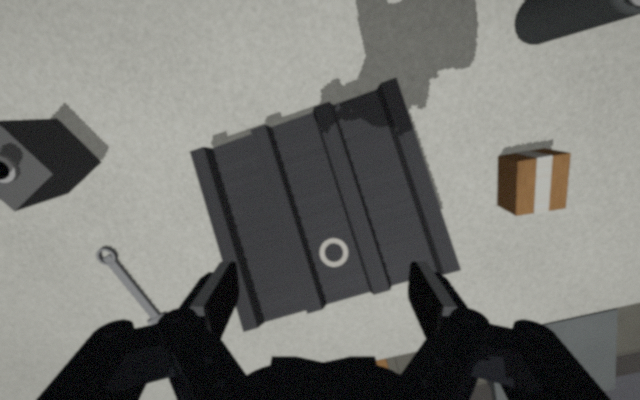

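Wrist view: the ring is at (333.5,252), which gives (653,10,106) and agrees with the first fix. Next I go above the pen.

```bash
python3 -m jog '[[0,0,0,1,-48.6,1,-1],[0,0,0,1,-48.6,1,-1],[0,0,0,1,-48.6,1,-1],[0,0,0,1,-48.6,1,-1],[0,0,0,1,-48.6,1,-1]]' >/dev/null && python3 -m jog '[[0,0,0,1,-48.6,1,-1],[0,0,0,1,-48.6,1,-1],[0,0,0,1,-48.6,1,-1],[0,0,0,0,0,0,-1],[0,0,0,0,0,0,-1]]'>/dev/null && python3 -m jog '[[0,0,0,0,0,0,-1]]'
python3 - <<'E'
from h import *
from bench import r
s=r.sense();p=r.snapshot("wrist");cv2.imwrite("pics/w2.png",p["pixels"][:,:,::-1])
T=T_tool(s)@p["hand_eye"]
np.savez("w2.npz",T=T,px=p["pixels"],K=[p["fx"],p["fy"],p["cx"],p["cy"]])
Ti=np.linalg.inv(T)
for z in(161,91): 
    c=Ti[:3]@[444,-350,z,1];print(z,p["cx"]+p["fx"]*c[0]/-c[2],p["cy"]-p["fy"]*c[1]/-c[2])
# rib yaw and ring height from first wrist view
w=np.load("w1.npz");q=dict(zip(["fx","fy","cx","cy"],w["K"]))
t=r.snapshot("top")
print("ring",tri([ray(q,(333.5,252.2),w["T"]),ray(t,(301.1,154.5))]))
def sheet(uv,off): # valley plane thru ring est + off along normal
    n=np.array([-np.sin(np.radians(20)),0,np.cos(np.radians(20))]);o,d=ray(q,uv,w["T"]);return o+d*((np.array([653,10,106])+n*off-o)@n)/(d@n)
for a,b in [((268,128),(318,306)),((205,152),(255,326)),((383,85),(447,270))]:
    e=sheet(b,16)-sheet(a,16);print("yaw",np.degrees(np.arctan2(e[1],e[0])),sheet(a,16),sheet(b,16))
E
```

```text
time: 3.05
tool_pos: [446.0, -348.8, 293.5]
tcp_rot: [180.0, 0.0, 164.3]
ft_force: [0.4, 0.9, 0.1]
finger_gap: 85.2
grip_force: 0.0
161 320.6468777244238 192.96870109044985
91 321.0208989002093 176.73729066110263
ring (array([653.69966463,   9.24685788, 103.71249476]), [np.float64(0.5822570952298495), np.float64(0.5822570952298122)])
yaw 1.138768743480758 [486.27517299 -27.99735252  62.34397002] [700.51656738 -23.73868747 140.32146052]
yaw 2.105479551649337 [ 492.39590941 -114.44771486   64.57173588] [ 705.99907641 -106.59478656  142.31693062]
yaw 3.587748603271189 [476.56899204 121.44757619  58.81120906] [695.14515144 135.15230063 138.366425  ]
```

View pics/w2.png

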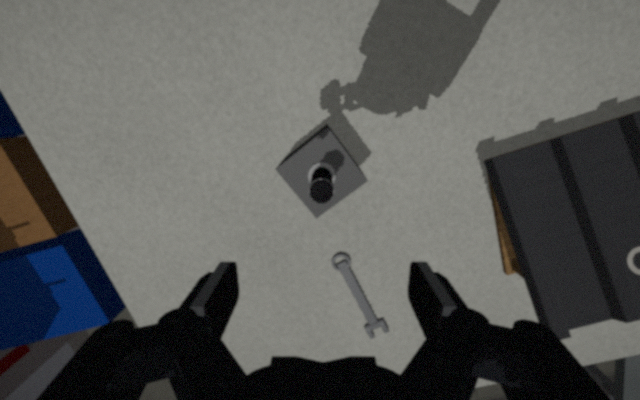

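The pen's top disc is at about (320.5,190) against a predicted row of 193, so the pen is at about (441,-349). I shift 4.5 mm, descend and grip at the grip's centre.

```bash
python3 -m jog '[[0,0,0,4.5,-1.6,40,-1],[0,0,0,0,0,45,-1],[0,0,0,0,0,45,-1],[0,0,0,0,0,36,-1],[0,0,0,0,0,20,-1]]' && python3 -m jog '[[0,0,0,0,0,0,-1],[0,0,0,0,0,0,0.3],[0,0,0,0,0,0,0.6],[0,0,0,0,0,0,1],[0,0,0,0,0,0,1]]' 50 && python3 -m jog '[[0,0,0,0,0,0,1],[0,0,0,0,0,0,1],[0,0,0,0,0,0,1],[0,0,0,0,0,0,1],[0,0,0,0,0,0,1]]'
```

```text
time: 3.65
tool_pos: [439.7, -347.6, 103.5]
tcp_rot: [179.9, -0.2, 164.3]
ft_force: [0.7, 0.5, 0.5]
finger_gap: 85.6
grip_force: 0.0
time: 4.15
tool_pos: [441.4, -351.3, 108.9]
tcp_rot: [-179.9, 0.1, 164.2]
ft_force: [-0.8, -0.5, -1.2]
finger_gap: 27.9
grip_force: 0.0
time: 4.65
tool_pos: [441.4, -351.2, 108.7]
tcp_rot: [-180.0, 0.1, 164.2]
ft_force: [-0.1, 1.7, 6.9]
finger_gap: 22.6
grip_force: 48.6
```

Gripped, with a 22.6 mm gap and 49 N. Next I draw the pen straight up and look at it.

```bash
python3 -m jog '[[0,0,0,0,0,-5,1],[0,0,0,0,0,-12,1],[0,0,0,0,0,-20,1],[0,0,0,0,0,-20,1],[0,0,0,0,0,-20,1]]' 70 && python3 -m jog '[[0,0,0,0,0,-20,1],[0,0,0,0,0,-25,1],[0,0,0,0,0,-25,1],[0,0,0,0,0,-13,1],[0,0,0,0,0,0,1]]'&& python3 -m jog '[[0,0,0,0,0,0,1],[0,0,0,0,0,0,1],[0,0,0,0,0,0,1]]'
python3 - <<'E'
from h import *
from bench import r
s=r.sense();P={n:r.snapshot(n) for n in("top","side","wrist")}
print(s["time"],s["tool_pos"],s["tcp_rot"],s["ft_force"],s["wrist_torque"])
a=T_tool(s);x=lambda l:(a@[0,0,l,1])
Tw=np.linalg.inv(a@P["wrist"]["hand_eye"])
for l in(-19,16,22,74,86):
    for n in P:
        c=(P[n].get("world_to_cam",Tw) if n!="wrist" else Tw)@x(l);p=P[n];print(l,n,round(p["cx"]-p["fx"]*c[0]/c[2],1),round(p["cy"]+p["fy"]*c[1]/c[2],1))
w=P["wrist"]["pixels"][:,:,::-1][180:380,220:420];sd=P["side"]["pixels"][:,:,::-1][220:320,290:390]
cv2.imwrite("pics/g.png",np.hstack([cv2.resize(w,(400,400),interpolation=2),cv2.resize(sd,(400,400),interpolation=2)]))
E
```

```text
time: 5.15
tool_pos: [440.4, -350.6, 185.6]
tcp_rot: [180.0, -0.0, 164.2]
ft_force: [0.9, 0.1, -1.3]
finger_gap: 22.4
grip_force: 68.4
time: 5.65
tool_pos: [441.5, -351.5, 270.1]
tcp_rot: [-179.9, 0.2, 164.2]
ft_force: [0.8, 1.0, -1.8]
finger_gap: 22.5
grip_force: 68.4
time: 5.95
tool_pos: [440.1, -350.1, 265.5]
tcp_rot: [179.9, -0.1, 164.2]
ft_force: [0.3, -0.6, -2.4]
finger_gap: 22.1
grip_force: 68.4
5.95 [ 440.07845723 -350.10635741  265.52547448] [ 1.79923673e+02 -1.44595009e-01  1.64197099e+02] [ 0.33375579 -0.60304245 -2.40430512] [-0.00433422 -0.00674906 -0.00111496]
-19 top 503.1 237.6
-19 side 333.5 258.1
-19 wrist 322.2 283.0
16 top 493.2 239.1
16 side 333.1 271.4
16 wrist 322.3 249.7
22 top 491.6 239.3
22 side 333.1 273.5
22 wrist 322.3 245.3
74 top 478.9 241.2
74 side 332.5 291.5
74 wrist 322.4 215.7
86 top 476.2 241.6
86 side 332.4 295.4
86 wrist 322.4 210.6
```

View pics/g.png

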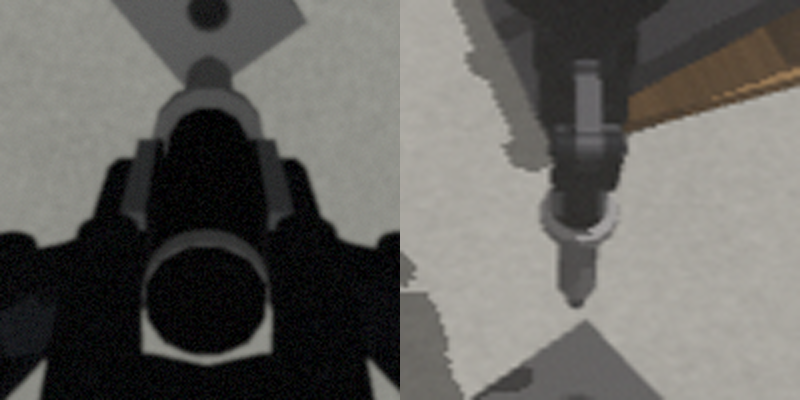

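The pen is out and in line with the fingers: in the side view the nose is at about (333.8,296), against a predicted (332.4,295.4). I carry it over the sheet and tilt 20°.

```bash
python3 -m jog '[[0,0,0,-3.3,20,0,1],[0,0,0,-7,43,0,1],[0,0,0,-7,43,0,1],[0,0,0,-7,43,0,1],[0,0,0,-7,43,0,1]]' >/dev/null&& python3 -m jog '[[0,0,0,-7,43,0,1],[0,0,0,-7,43,0,1],[0,0,0,-7,43,0,1],[0,0,0,-7,43,0,1],[0,0,0,-6.3,27,0,1]]'>/dev/null&& python3 -m jog '[[-1.57,-4.75,0,0,0,0,1],[-1.57,-4.75,0,0,0,0,1],[-1.57,-4.75,0,0,0,0,1],[-1.57,-4.75,0,0,0,0,1],[0,0,0,0,0,0,1]]' && python3 -m jog '[[0,0,0,0,0,0,1],[0,0,0,0,0,0,1],[0,0,0,0,0,0,1]]'
cat > st.py <<'E'
from h import *
from bench import r
s=r.sense();T=T_tool(s);y=np.radians(2.5);S,C=np.sin(np.radians(20)),np.cos(np.radians(20))
n=np.array([-S*np.cos(y),-S*np.sin(y),C]);spot=np.array([653.5,9.5,104.5])
z=T[:3,2];print("tilt err",np.degrees(np.arccos(-z@n)).round(2),"nose",(T@[0,0,86,1])[:3].round(1))
e=spot-T[:3,3];print("spot in tool axes",(T[:3,:3].T@e).round(1),"x=86 means contact; t",s["time"],s["tool_pos"].round(1))
print("turn to fix (tool, deg)",(np.degrees(T[:3,:3].T@np.cross(z,-n))).round(2))
print("F",s["ft_force"].round(2),"along n",(s["ft_force"]@n).round(2),"M",s["wrist_torque"].round(3),s["finger_gap"],s["grip_force"])
E
python3 st.py
```

```text
time: 7.6
tool_pos: [607.7, 8.0, 264.8]
tcp_rot: [173.5, 18.8, 163.1]
ft_force: [0.6, 0.7, -3.0]
finger_gap: 22.3
grip_force: 69.0
time: 7.9
tool_pos: [611.2, 7.6, 268.1]
tcp_rot: [173.5, 19.0, 163.1]
ft_force: [0.5, -1.2, -2.0]
finger_gap: 22.8
grip_force: 69.0
tilt err 0.01 nose [640.6   8.9 187.3]
spot in tool axes [ 15.3  -5.  168.2] x=86 means contact; t 7.9 [611.2   7.6 268.1]
turn to fix (tool, deg) [-0.01  0.01  0.  ]
F [ 0.5  -1.18 -2.03] along n -2.06 M [ 0.05   0.265 -0.023] 22.84572170937968 68.95854949951172
```

```bash
python3 -m jog '[[0,0,0,7.5,-2.5,20,1],[0,0,0,7.5,-2.5,20,1],[0,0,0,0,0,15,1],[0,0,0,0,0,7,1],[0,0,0,0,0,0,1]]' >/dev/null&&python3 -m jog '[[0,0,0,0,0,0,1],[0,0,0,0,0,0,1],[0,0,0,0,0,0,1]]'>/dev/null; python3 st.py
python3 - <<'E'
from h import *
from bench import r
s=r.sense();P={n:r.snapshot(n) for n in("top","side")}
a=T_tool(s)
for n in P:
    for l in(22,74,86,106):
        p=P[n];c=p["world_to_cam"]@a@[0,0,l,1];print(l,n,round(p["cx"]-p["fx"]*c[0]/c[2],1),round(p["cy"]+p["fy"]*c[1]/c[2],1))
t=P["top"]["pixels"][:,:,::-1][105:185,260:340];sd=P["side"]["pixels"][:,:,::-1][130:210,320:400]
cv2.imwrite("pics/a.png",np.hstack([cv2.resize(t,(400,400),interpolation=2),cv2.resize(sd,(400,400),interpolation=2)]))
E
```

```text
tilt err 0.12 nose [646.8   9.2 124.2]
spot in tool axes [ 4.000e-01 -1.000e-01  1.068e+02] x=86 means contact; t 8.7 [617.2   7.9 205. ]
turn to fix (tool, deg) [ 0.02  0.12 -0.  ]
F [ 0.24 -0.24 -1.49] along n -1.48 M [0.008 0.335 0.029] 22.425019338987738 68.95895719528198
22 top 300.9 156.2
74 top 300.8 154.9
86 top 300.8 154.6
106 top 300.8 154.2
22 side 359.2 163.9
74 side 364.3 177.4
86 side 365.4 180.4
106 side 367.3 185.3
```

View pics/a.png

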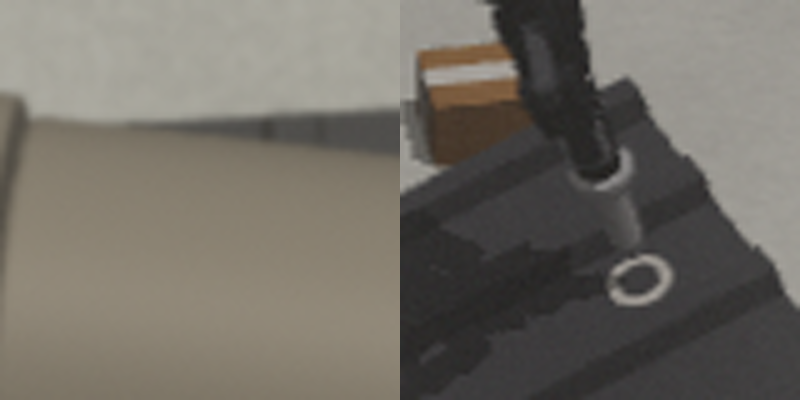

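Side view: the nose is at about (367.4,181.4) and the ring centre at (368.2,186), so they line up to about 2–3 mm. I'll check the pen's axis direction numerically before touching down.

```bash
python3 - <<'E'
from h import *
from bench import r
p=r.snapshot("side");g=p["pixels"].astype(float).mean(2)
a=T_tool(r.sense());pr=[]
for l in(30,72): c=p["world_to_cam"]@a@[0,0,l,1];pr.append((p["cx"]-p["fx"]*c[0]/c[2],p["cy"]+p["fy"]*c[1]/c[2]))
pr=np.array(pr);print(pr)
for y in range(166,190): print(y,g[y,355:378].astype(int).tolist())
E
```

```text
[[359.78676006 166.32578571]
 [363.89933392 177.17015627]]
166 [86, 74, 59, 47, 70, 99, 124, 132, 121, 101, 84, 69, 64, 63, 60, 63, 62, 64, 63, 63, 64, 63, 60]
167 [77, 86, 85, 85, 122, 133, 122, 98, 87, 81, 69, 64, 63, 61, 61, 62, 61, 61, 62, 61, 58, 58, 54]
168 [64, 68, 71, 71, 85, 80, 78, 86, 79, 71, 77, 65, 62, 61, 62, 62, 62, 61, 64, 58, 54, 52, 52]
169 [62, 62, 64, 65, 70, 69, 67, 67, 68, 86, 86, 66, 63, 62, 60, 63, 62, 56, 54, 52, 51, 50, 53]
170 [62, 61, 62, 62, 66, 67, 69, 68, 81, 90, 96, 74, 61, 61, 62, 54, 49, 53, 54, 51, 51, 53, 50]
171 [60, 62, 61, 63, 63, 64, 66, 70, 79, 88, 95, 83, 68, 53, 51, 52, 51, 50, 51, 53, 50, 49, 51]
172 [61, 61, 64, 61, 62, 64, 68, 68, 76, 86, 91, 83, 61, 52, 49, 49, 48, 51, 49, 52, 52, 51, 54]
173 [60, 62, 62, 61, 61, 64, 65, 69, 76, 81, 89, 96, 69, 51, 49, 51, 50, 52, 48, 52, 57, 64, 64]
174 [62, 62, 61, 60, 59, 63, 65, 68, 73, 82, 87, 94, 81, 56, 48, 50, 50, 50, 55, 60, 63, 64, 65]
175 [60, 59, 60, 61, 61, 56, 63, 66, 71, 78, 86, 93, 88, 63, 50, 52, 55, 63, 63, 64, 63, 65, 65]
176 [61, 59, 61, 58, 53, 50, 62, 67, 71, 74, 84, 89, 94, 68, 54,
[... 643 characters left out ...]
, 59, 63, 60, 63, 79, 136, 149, 124, 82, 67, 65, 66, 82, 119, 144, 121, 80, 64, 64, 64]
184 [57, 60, 60, 60, 53, 56, 62, 116, 145, 113, 72, 62, 61, 61, 61, 63, 97, 140, 148, 101, 62, 62, 66]
185 [45, 45, 45, 45, 45, 46, 63, 91, 84, 57, 57, 62, 61, 60, 63, 61, 80, 135, 148, 101, 61, 61, 63]
186 [44, 44, 45, 45, 46, 43, 73, 93, 71, 48, 56, 61, 61, 61, 59, 60, 76, 136, 137, 93, 63, 62, 64]
187 [43, 43, 44, 46, 47, 47, 77, 94, 103, 78, 61, 61, 61, 61, 62, 77, 135, 147, 113, 72, 62, 62, 61]
188 [44, 47, 45, 44, 46, 44, 65, 134, 148, 107, 66, 59, 60, 60, 97, 139, 149, 123, 80, 62, 62, 61, 61]
189 [45, 46, 46, 57, 59, 59, 61, 118, 143, 146, 132, 127, 126, 144, 151, 152, 126, 82, 62, 62, 63, 62, 62]
```

The shank's edge slope of about 0.35 against a predicted 0.38 means the pen is in line with the tool to about 1°. Next I approach and press in small steps, with averaged force readings.

```bash
cat > av.py <<'E'
from h import *
from bench import r
y=np.radians(2.5);S,C=np.sin(np.radians(20)),np.cos(np.radians(20))
n=np.array([-S*np.cos(y),-S*np.sin(y),C]);f=[];t=[];q=[]
for i in range(8): r.snapshot("side");s=r.sense();f.append(s["ft_force"]);t.append(s["tool_pos"]);q.append(s["wrist_torque"])
f=np.mean(f,0);t=np.mean(t,0)
print("t",s["time"],"F",f.round(2),"Fn",(f@n).round(2),"tcp height",((t-[653.5,9.5,104.5])@n).round(2),"M",np.mean(q,0).round(3))
E
python3 av.py; python3 -m jog '[[0,0,0,0,0,5,1],[0,0,0,0,0,5,1],[0,0,0,0,0,3,1],[0,0,0,0,0,2,1],[0,0,0,0,0,0,1]]'; python3 -m jog '[[0,0,0,0,0,0,1],[0,0,0,0,0,0,1]]'>/dev/null;python3 av.py
```

```text
t 9.25 F [ 0.09  0.07 -1.73] Fn -1.65 tcp height 105.9 M [-0.018  0.287 -0.018]
time: 9.75
tool_pos: [621.5, 8.2, 188.8]
tcp_rot: [173.5, 18.9, 163.1]
ft_force: [-0.0, -1.0, -2.4]
finger_gap: 22.4
grip_force: 69.0
t 10.35 F [ 0.19 -0.03 -1.63] Fn -1.6 tcp height 90.95 M [-0.016  0.289 -0.002]
```

```bash
for k in 1 2; do :; done; python3 -m jog '[[0,0,0,0,0,1,1],[0,0,0,0,0,1,1],[0,0,0,0,0,0,1],[0,0,0,0,0,0,1]]'>/dev/null;python3 av.py;  python3 -m jog '[[0,0,0,0,0,1,1],[0,0,0,0,0,1,1],[0,0,0,0,0,0,1],[0,0,0,0,0,0,1]]'>/dev/null;python3 av.py
```

```text
t 11.15 F [-0.48 -0.29 -0.59] Fn -0.38 tcp height 88.83 M [-0.002  0.254  0.004]
t 11.95 F [-1.14  0.26  1.72] Fn 2.0 tcp height 86.89 M [-0.002  0.321  0.002]
```

Contact came near 89 mm; now at 3.6 N, pushed in about 2 mm. It needs about 1.8 mm more.

```bash
python3 -m jog '[[0,0,0,0,0,1,1],[0,0,0,0,0,0.8,1],[0,0,0,0,0,0,1],[0,0,0,0,0,0,1],[0,0,0,0,0,0,1]]'>/dev/null;python3 av.py; python3 st.py
python3 - <<'E'
from h import *
from bench import r
p={n:r.snapshot(n)["pixels"][:,:,::-1] for n in("side","wrist")}
cv2.imwrite("pics/e.png",np.hstack([cv2.resize(p["side"][140:210,330:400],(400,400),interpolation=2),cv2.resize(p["wrist"][180:380,220:420],(400,400),interpolation=2)]))
E
```

```text
t 12.85 F [-1.58 -0.17  2.91] Fn 3.28 tcp height 85.05 M [0.02  0.274 0.002]
tilt err 0.01 nose [653.1   9.5 103.3]
spot in tool axes [-0.7  0.2 85. ] x=86 means contact; t 12.85 [623.7   8.3 184.1]
turn to fix (tool, deg) [0.   0.01 0.  ]
F [-1.64  0.22  2.58] along n 2.98 M [ 0.015  0.272 -0.007] 22.53976866967549 68.97840142250061
```

View pics/e.png

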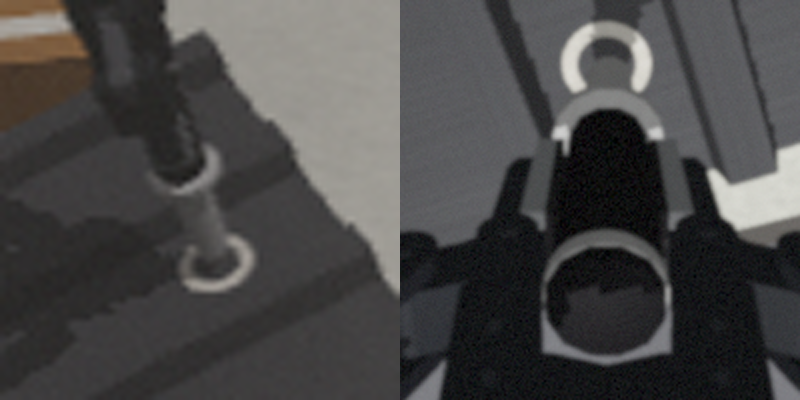

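Side view: the nose is at about (212,268) in the crop, with the ring centre at (217,263), so it is well inside. The wrist view agrees across the ribs. The push is 4.9 N, about half-way, the tilt error is about 0°, and it is steady.

```bash
python3 -c "
from bench import r
print(r.hand_in())"
```

```text
the job is handed in; nothing more can be done
None
```

I handed the job in with the pen still in the gripper, square to the sheet and its tip inside the paper ring, lightly pressed at about 4.9 N (roughly half-way in), at about 13 s on the clock; no verdict was returned.

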